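# Read a sample vial in the bench photometer

## Robot

A 6-joint arm with a two-finger parallel gripper is mounted at the origin on the work surface. World frame = base frame: x ahead of the robot, y to its left, z up, the work surface at z = 0. Lengths are in mm, angles in rad, forces in N, time in s.
With the tool pointing down it reaches from about 325 to 900 mm from the base axis. Payload 6.1 kg.
Tool frame: the origin (TCP) lies at the very end of the fingers, on their centre line; the grasp point (between the pads) lies 19 mm behind it (r.grip_depth is the distance from the TCP to the grasp point, in mm); z points along the fingers, y is the line along which they close (so a half turn about z gives the same grasp; the last joint's range is limited). The gripper opens to 87 mm and grips with 3 to 60 N. Pads are 19 mm wide; open, the fingers measure 117 mm over their backs; the gripper's body (75 mm by 190 mm) begins 51 mm behind the grasp point.
Start: joints at [0.978, 0.22, 1.526, -0, 1.395, -0.126], TCP at [281.267, 558.126, 222.538] pointing down, gripper open.
Joint ranges: [-2.98, 2.98], [-0.91, 2.08], [0.09, 2.57], [-1.24, 4.39], [0.2, 2.65], [-2.68, 2.68]. Speed limits (rad/s): [2.57, 2.57, 3.01, 3.14, 3.14, 3.14].

## Interface

Orientations are given as a rotation vector (axis times angle).
In Python, from rig import r, viewer, ticket gives the robot as it stands. The module is installed in compiled form; this text tells all that it offers.
- The arm moves only by the tool play_rows, never from a script. Its argument "motion" is one flat list of numbers, 7 for each row, row after row: the shift along the world's x, y, z in m, then the turn, a rotation vector about the world's x, y, z in degrees, then the gripper command: -1 is fully open, 1 is shut, values between are in proportion. A call has exactly 10 rows; each row is the pose to reach, as a shift and turn from the pose commanded when the call began; what a row does not reach only later rows make up. A row lasts 1/8 s, in which the tool goes at most 62.5 mm and 10.7 degrees, less where a joint would pass 70% of its speed; a pose out of reach is approached as far as the arm can. A call with a gripper value outside its range is refused whole. The fingers move at their own pace and stop on an object; the grip force is fixed at half the most. Time passes only in rows, so rows that repeat a pose let the fingers close, or fill a call up. It gives the time, the measured TCP pose, the force, the opening and the grip force at its end, in the units of the state.
- r.get_state(): the state, without advancing time (a new reading comes with each control period).
- viewer.camera(name): name is "scene" or "side" or "wrist"; returns a dict with "img" (480x640x3 uint8, blue, green, red), "range_z" (480x640 float32, mm along the optical axis (not along the pixel's ray), 0 where there is no reading), "fovy" (degrees; the focal length in pixels is half the picture's height over the tangent of half this angle, whatever the lens; pixels are square), "cx", "cy" (the principal point, pixels), "rvec" (rotation vector, rad) and "tvec" (3), from world to camera coordinates, as OpenCV has them. Camera axes: x right, y down, z forward; pixel columns grow to the right and rows downward; lengths in mm; the calibration is good to about 2 mm. The wrist camera is an equidistant fisheye: a pixel r from the principal point sees the ray r / f radians off the axis. A picture is of the moment at which its call begins.
- ticket.close_job(): hands the job in; it is judged then, once.
The state is a dict: "t": time; "joints": joint angles; "joint_velocities": joint speeds; "joint_torque": joint torques, N m; "tcp_pos": TCP position; "eef_rot": TCP orientation; "wrist_force": force on the tool from outside, world axes, zero at the start; "moment": the same for the moment, N m; "finger_gap": finger opening in mm; "gripper_force": force on a finger pad.
Only numpy, scipy, OpenCV 4.12 (cv2) and the standard library are available. Lean on these libraries where they do the work, as an engineer would, in place of code of your own. Each camera call takes 0.05 s, during which the arm holds its last target. There are 200 camera calls.

## Task

Take the sample vial, the slim one with the white screw cap, set it down gently and upright in the empty round seat of the photometer's sample slide, and let go of it. Then pull the slide out by its black knob against the return spring until the black ring on the rod is level with the end of the brass bush, so that the vial stands in the light path, and keep it there for the reading: finish while still holding the knob at the mark. Leave the other bottle, the jar and the tube rack alone.

Things in the scene. Friction and masses are not known exactly. Their poses are not given: they have to be found in the camera images.
- vial: The sample vial: round glass, paper label, white screw cap, 45 g, standing upright on the bench. 25 mm in diameter, 65 mm tall: glass from 0 to 47 mm, cap (24.4 mm in diameter) from 47 to 65 mm. Origin at the centre of its underside, z up its axis. Hold it by the cap or the glass.
- photometer: White bench photometer, fixed, 245 mm deep (x), 350 mm wide (y). Origin at bench level in its cell bay; x runs from the front face (x = -95 mm) to the back, y left, z up. The open bay, x -85 to +95 mm, y -65 to +65 mm, has a front apron 80 mm high, a rear bridge and side housings 108 mm high; the display at the front left rises to 135 mm. Dark wells behind it are not the seat.
- sample_slide (a joint): How far the slide is pulled out, m: 0 at rest, growing as it moves straight and level along the photometer's -x, out of its front. A spring draws it back: 4.8 N at rest, 6.6 N at the mark. At 0.045, the mark, the front edge of the black ring on the rod is level with the end of the brass bush and the seat is in the light path. It can go on to a stop at 0.060: too far.
- seat (a point): Middle of the seat's floor on the slide, moving with it; axes as the photometer's. The seat is a raised round aluminium cup, 37 mm across: floor 72 mm above the bench, rim 8 mm high, 29 mm wide inside (2 mm to spare round the vial). At rest 30 mm behind the photometer's origin. On the slide 45 mm in front of it stands a dark filter frame 8 mm thick, 32 mm wide, its top at 94 mm.
- knob: Middle of the black pull knob on the slide's steel rod, moving with it; axes as the photometer's. A level cylinder 24 mm in diameter, 24 mm long along x, 66 mm above the bench; at rest 60 mm in front of the front face. Only the 8 mm rod joins it to the 20 mm wide brass bush, whose end is 6 mm off the face. Free at both sides and above: pinch it across its sides from above.
- reagent_bottle: A bystander: a brown glass reagent bottle with a white cap, 44 mm in diameter, 82 mm tall, on the bench near the vial. Origin at the centre of its underside. Leave it alone.
- squat_jar: A bystander: a squat glass jar with a lid, 42 mm in diameter, 40 mm tall, on the bench near the vial. Origin at the centre of its underside. Leave it alone.
- tube_rack: A bystander: a grey rack with stoppered test tubes, 62 mm (x) by 150 mm (y), 88 mm tall, to the right of the photometer. Origin at the centre of its underside. Leave it alone.
- light_path (a point): Middle of the photometer's light path in the bay, 90 mm above the bench, 15 mm in front of the photometer's origin (x = -15 mm); fixed. The beam crosses along y between two round windows in the bay's walls; short black lines on top of the housings show it from above.

How it is judged (in metres and radians):
On the way, in this order (a step that is already met when the one before it is completed fails the run):
1. the vial stands upright in the seat, let go, with the slide at rest (horizontal distance between vial and seat below 0.004 m and z of vial in the frame of seat between -0.003 and 0.003 m and angle between vial's own z axis and vertical below 0.08 rad and contact force between each of the arm, the fingers and vial below 0.05 N and value of joint sample_slide below 0.006 m), for 0.3 s.
2. the slide is pulled out to the mark by its knob, with the vial standing in it (value of joint sample_slide between 0.041 and 0.049 m and horizontal distance between vial and seat below 0.004 m and angle between vial's own z axis and vertical below 0.08 rad and contact force between the fingers and knob above 2 N), for 0.5 s.
At the end, for the whole second after the job is handed in: The fingers hold the knob (at least 2 N on it) with the slide still and pulled out to the mark, 45 mm within 4 mm; the vial, not touched by the robot, stands upright (within 0.08 rad) on the seat's floor, within 4 mm of its middle; the bottle, jar and rack are within 30 mm of where they were (all of step 2 and velocity of joint sample_slide between -0.01 and 0.01 m/s and z of vial in the frame of seat between -0.003 and 0.003 m and contact force between each of the fingers, the arm and vial below 0.05 N and distance of each of reagent_bottle, squat_jar, tube_rack from where it was at the start of the episode below 0.03 m); the arm keeps its last pose, push and grip.
It fails at once if the vial is tipped over (angle between vial's own z axis and vertical above 0.6 rad).
It fails at once if the vial is dropped (falls more than about 13 mm) instead of set down (contact force between vial and anything else below 0.02 N and linear speed of vial above 0.5 m/s).
It fails at once if a bystander is pushed away or knocked over (distance of any of reagent_bottle, squat_jar, tube_rack from where it was at the start of the episode above 0.03 m or angle between any of reagent_bottle, squat_jar's own z axis and vertical above 0.5 rad).
It also fails if it takes over 58 s, if anything falls off the work surface, if the arm or the gripper's body presses on something with over 40 N, if the wrist force passes 120 N, or if a joint passes its speed limit or range.

## Working session

There is one attempt and no reset: what is moved stays moved. The work goes in short steps, Python scripts to look and compute and a tool call to move; the robot and the scene stay as the last step left them, time stands still between calls to the robot, and variables do not carry over. Pictures are saved under pics/ and viewed, at most 10 in all, crops included, and the job is handed in when it is done.

Besides the shell and the picture viewer there is one more tool, called after ">>>" as a command line: name --argument value ..., lists and objects as JSON in quotes. play_rows: Moves the arm, as the interface text tells. Its arguments: {"type":"object","properties":{"motion":{"type":"array"}},"required":["motion"]}

```bash
mkdir -p pics; cat > h.py <<'E'
import numpy as np, cv2
from rig import r, viewer, ticket
def shot(n, f):
    c=viewer.camera(n); cv2.imwrite(f'pics/{f}.png',c['img']); np.savez(f'{f}.npz',**c); return c
def world(c, fish=False):
    # world points (480,640,3) for all pixels
    f=240/np.tan(np.radians(float(c['fovy']))/2)
    v,u=np.mgrid[0:480,0:640]; x=(u-c['cx'])/f; y=(v-c['cy'])/f
    if fish:
        th=np.hypot(x,y); k=np.where(th>1e-9,np.tan(np.minimum(th,1.5))/np.maximum(th,1e-9),1); x=x*k;y=y*k
    z=c['range_z']; P=np.stack([x*z,y*z,z],-1)
    R=cv2.Rodrigues(np.array(c['rvec'],float))[0]
    W=(P-np.array(c['tvec'],float).ravel())@R
    W[z<=0]=np.nan
    return W
E
python3 - <<'E'
from h import *
s=r.get_state(); print(s)
for n in ['scene','side','wrist']:
    c=shot(n,n+'0'); print(n,c['fovy'],c['cx'],c['cy'],c['rvec'],c['tvec'])
a=[cv2.imread(f'pics/{n}0.png') for n in ['scene','side']]
E
```

```text
{'t': 0.0, 'joints': array([ 9.77903448e-01,  2.21256541e-01,  1.52763535e+00,  1.69148410e-05,
        1.39467759e+00, -1.26088706e-01]), 'joint_velocities': array([ 0.00029269, -0.00125783,  0.00015985, -0.00045793, -0.00110193,
       -0.00166264]), 'joint_torque': array([-1.39401895e-04, -4.94615972e+01, -3.87376928e+01,  6.99237641e-02,
        5.74138714e-02, -2.02189731e-04]), 'tcp_pos': array([280.9101644 , 557.61131251, 221.40558174]), 'eef_rot': array([-7.26454657e-01, -3.05571475e+00,  2.89683998e-03]), 'wrist_force': array([ 0.42516605, -0.15813424,  0.23644487]), 'moment': array([-0.05100128, -0.05487061, -0.03269464]), 'gripper_force': 0.0, 'finger_gap': 87.29204981105735}
scene 49.86065008021159 310.3502891042715 237.61413233142412 [ 1.48109452  1.90152653 -0.90751449] [ 227.50338735 -221.92363923 1313.33988163]
side 55.214867040501446 320.22356851485307 242.167898682008 [ 0.51673311 -2.76144112  1.05882911] [489.34326723 292.89478525 693.51189538]
wrist 65.70646984690485 321.3306579456104 237.76789777158118 [-2.46109042 -1.51480978 -0.21752874] [-624.55576893  -34.18184595  390.44930561]
```

View pics/scene0.png

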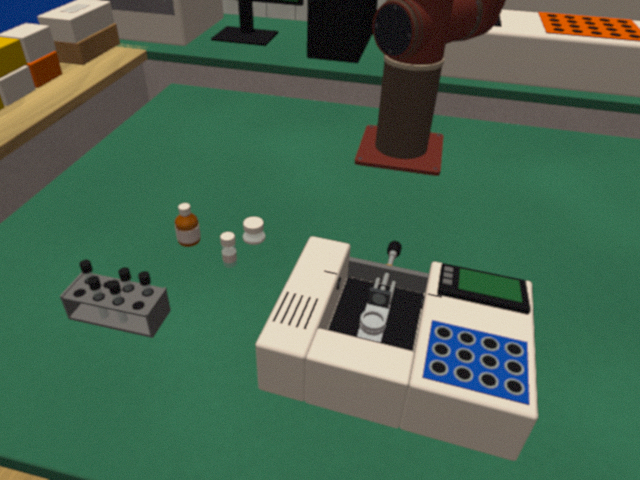

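View pics/side0.png

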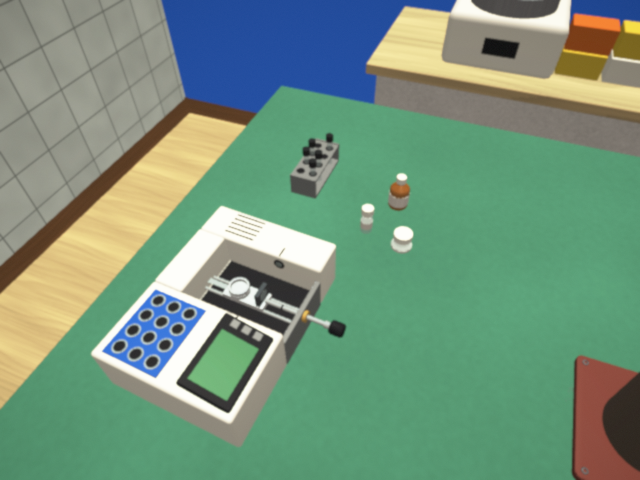

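Scene: vial at (228,248), bottle (187,228), jar (254,230), seat (373,322), knob (394,248). Side: vial (367,215), seat (239,288), knob (337,328).

```bash
python3 - <<'E'
from h import *
def reg(n,W,box,zlo,zhi,tag):
    u0,v0,u1,v1=box; p=W[v0:v1,u0:u1].reshape(-1,3); p=p[(p[:,2]>zlo)&(p[:,2]<zhi)]
    if len(p): print(n,tag,len(p),'mean',p.mean(0).round(1),'mid',((p.min(0)+p.max(0))/2)[:3].round(1),'ext',np.ptp(p,0).round(1),'zmax',p[:,2].max().round(1))
B={'scene':dict(vial=(215,228,241,268),bottle=(170,198,206,250),jar=(240,212,270,246),knob=(383,238,405,256),seat=(355,306,388,338)),
   'side':dict(vial=(355,200,378,234),bottle=(385,170,415,212),jar=(388,224,416,254),knob=(326,316,348,338),seat=(225,274,254,304))}
Z=dict(vial=(58,72),bottle=(75,90),jar=(32,46),knob=(50,85),seat=(76,84))
for n in B:
    W=world(np.load(n+'0.npz'))
    print(n,'bench z',np.nanmedian(W[270:280,200:220,2]) if n=='scene' else np.nanmedian(W[300:320,420:460,2]))
    for k in B[n]: reg(n,W,B[n][k],*Z[k],k)
    # housing tops z~108 : minAreaRect
    m=(abs(W[...,2]-108)<3.5)&(W[...,0]>250); 
    q=W[m][:,:2].astype(np.float32); print('housing',len(q),cv2.minAreaRect(q))
    m=(abs(W[...,2]-80)<3); 
E
```

```text
scene bench z 0.4880732915935204
scene vial 132 mean [ 527.7 -259.    64.2] mid [ 525.8 -259.6   63. ] ext [25.  24.   9.7] zmax 67.8
scene bottle 93 mean [ 484.6 -359.1   81.1] mid [ 482.2 -360.1   80.1] ext [23.1 22.1  9.8] zmax 85.0
scene jar 241 mean [ 446.2 -239.9   39.3] mid [ 442.9 -241.3   37.9] ext [39.2 37.6 11.2] zmax 43.4
scene knob 192 mean [492.9  30.5  73. ] mid [491.8  30.3  70.8] ext [34.2 23.8 19.7] zmax 80.6
scene seat 219 mean [672.1  18.9  79.3] mid [670.6  18.7  79.6] ext [38.2 35.7  7.1] zmax 83.2
housing 20082 ((671.2294921875, 58.61437225341797), (349.37091064453125, 246.83473205566406), 86.22355651855469)
side bench z -0.6994451616385065
side vial 100 mean [ 522.4 -258.8   63.3] mid [ 522.5 -260.5   62.2] ext [24.3 25.2  7.5] zmax 65.9
side bottle 69 mean [ 479.2 -359.    79.8] mid [ 479.7 -360.4   79.7] ext [20.8 23.9  8.8] zmax 84.1
side jar 243 mean [ 439.9 -238.8   38.4] mid [ 439.9 -241.9   38.3] ext [36.8 40.1 11.9] zmax 44.3
side knob 261 mean [484.9  33.5  72.1] mid [488.3  31.   68.8] ext [32.9 22.4 20.1] zmax 78.9
side seat 142 mean [667.5  19.6  78.6] mid [667.7  18.1  78.9] ext [36.2 38.2  5.7] zmax 81.7
housing 14801 ((1178.249755859375, -569.9447631835938), (1369.1163330078125, 1581.1895751953125), 76.55380249023438)
```

>>> play_rows --motion '[0.015,-0.051,0,0,0,3,-1,0.03,-0.102,0,0,0,6,-1,0.045,-0.153,0,0,0,9,-1,0.06,-0.204,0,0,0,12,-1,0.075,-0.255,0,0,0,15,-1,0.09,-0.306,0,0,0,18,-1,0.105,-0.357,0,0,0,21,-1,0.12,-0.408,0,0,0,23,-1,0.135,-0.459,0,0,0,23,-1,0.15,-0.51,0,0,0,23,-1]'

```text
t: 1.4
tcp_pos: [431.4, 46.5, 222.5]
eef_rot: [0.103, 3.139, 0.0]
wrist_force: [1.0, 1.1, 0.5]
finger_gap: 87.1
gripper_force: 0.0
```

>>> play_rows --motion '[0.015,-0.051,0,0,0,0,-1,0.03,-0.102,0,0,0,0,-1,0.045,-0.153,0,0,0,0,-1,0.06,-0.204,0,0,0,0,-1,0.075,-0.255,0,0,0,0,-1,0.093,-0.308,-0.02,0,0,0,-1,0.093,-0.308,-0.042,0,0,0,-1,0.093,-0.308,-0.042,0,0,0,-1,0.093,-0.308,-0.042,0,0,0,-1,0.093,-0.308,-0.042,0,0,0,-1]'

```text
t: 2.65
tcp_pos: [525.0, -259.6, 182.1]
eef_rot: [0.101, 3.138, -0.002]
wrist_force: [-0.2, -0.9, -0.5]
finger_gap: 87.0
gripper_force: 0.0
```

```bash
python3 - <<'E'
from h import *
s=r.get_state(); print(s['t'],s['tcp_pos'],s['eef_rot'],s['joints'],s['wrist_force'])
c=shot('wrist','w1'); W=world(c,True)
m=(W[...,2]>58)&(W[...,2]<70)&(np.hypot(W[...,0]-524,W[...,1]+260)<30)
p=W[m]; print(len(p),p.mean(0),(p.min(0)+p.max(0))/2,np.ptp(p,0),p[:,2].max()); v,u=np.nonzero(m); print(u.mean(),v.mean())
R=cv2.Rodrigues(s['eef_rot'])[0]; print(R)
E
```

```text
2.65 [ 524.98363755 -259.59754038  182.13092542] [ 1.00922006e-01  3.13789568e+00 -1.96591246e-03] [-5.93867338e-01  1.56714133e-01  1.67684088e+00  4.62966078e-05
  1.30561541e+00 -2.10037327e+00] [-0.20681068 -0.90086947 -0.54263824]
790 [ 524.96550136 -261.04762544   64.99916411] [ 525.31129621 -261.18419991   62.72404294] [24.31667698 24.82390748  8.82689535] 67.13749061611152
319.5405063291139 230.85822784810128
[[-0.99793116  0.06425938  0.00203251]
 [ 0.06425678  0.99793253 -0.00131838]
 [-0.00211302 -0.00118505 -0.99999707]]
```

View pics/w1.png

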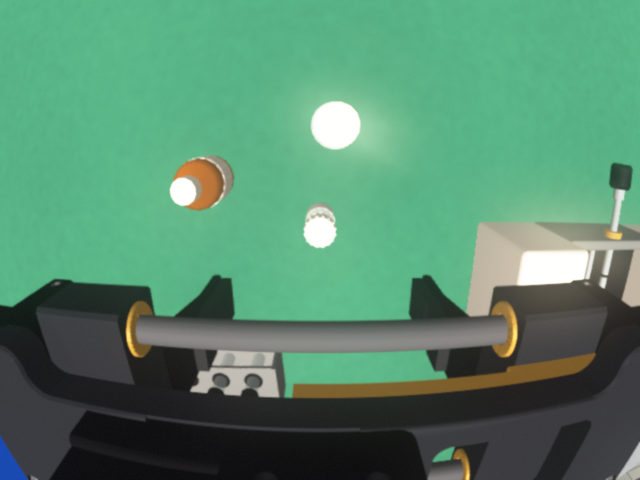

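The wrist view shows the vial cap at (320,230), centred between the fingers; it is at about (525,-261).

>>> play_rows --motion '[0,-0.001,-0.03,0,0,0,-1,0,-0.001,-0.06,0,0,0,-1,0,-0.001,-0.09,0,0,0,-1,0,-0.001,-0.115,0,0,0,-1,0,-0.001,-0.13,0,0,0,-1,0,-0.001,-0.143,0,0,0,-1,0,-0.001,-0.143,0,0,0,-1,0,-0.001,-0.143,0,0,0,1,0,-0.001,-0.143,0,0,0,1,0,-0.001,-0.143,0,0,0,1]'

```text
t: 3.95
tcp_pos: [524.7, -261.2, 38.2]
eef_rot: [0.103, 3.139, -0.001]
wrist_force: [0.6, -0.5, -0.9]
finger_gap: 64.8
gripper_force: 0.0
```

>>> play_rows --motion '[0,0,0,0,0,0,1,0,0,0,0,0,0,1,0,0,0.005,0,0,0,1,0,0,0.015,0,0,0,1,0,0,0.03,0,0,0,1,0,0,0.06,0,0,0,1,0,0,0.09,0,0,0,1,0,0,0.12,0,0,0,1,0,0,0.14,0,0,0,1,0,0,0.14,0,0,0,1]'

```text
t: 5.2
tcp_pos: [525.4, -261.6, 180.0]
eef_rot: [0.102, 3.136, -0.004]
wrist_force: [0.1, -0.2, -0.5]
finger_gap: 23.0
gripper_force: 30.0
```

```bash
python3 - <<'E'
from h import *
print(r.get_state()['tcp_pos'],r.get_state()['finger_gap'])
C=[]
for n in ['scene','side']:
    c=shot(n,n+'2'); 
    R=cv2.Rodrigues(np.array(c['rvec'],float))[0]; p=R@np.array([525,-261.,150])+np.array(c['tvec']).ravel()
    f=240/np.tan(np.radians(c['fovy'])/2); u=int(p[0]/p[2]*f+c['cx']); v=int(p[1]/p[2]*f+c['cy']); print(n,u,v)
    a,b=max(u-50,0),max(v-50,0); im=c['img'][b:b+110,a:a+100]; C.append(cv2.resize(im,(400,440),interpolation=cv2.INTER_CUBIC)); 
    W=world(c); m=(np.hypot(W[...,0]-525,W[...,1]+261)<14)&(W[...,2]>100); q=W[m]; print(len(q),np.percentile(q[:,2],[0,2,5,50,100]))
cv2.imwrite('pics/c2.png',np.hstack(C))
E
```

```text
[ 525.44189818 -261.63110145  180.00820659] 23.036300568129388
scene 223 195
593 [126.68705583 129.9507574  133.47722436 178.1954183  336.9806779 ]
side 369 174
347 [123.029649   125.29349562 128.49553815 161.65028563 333.72741062]
```

View pics/c2.png

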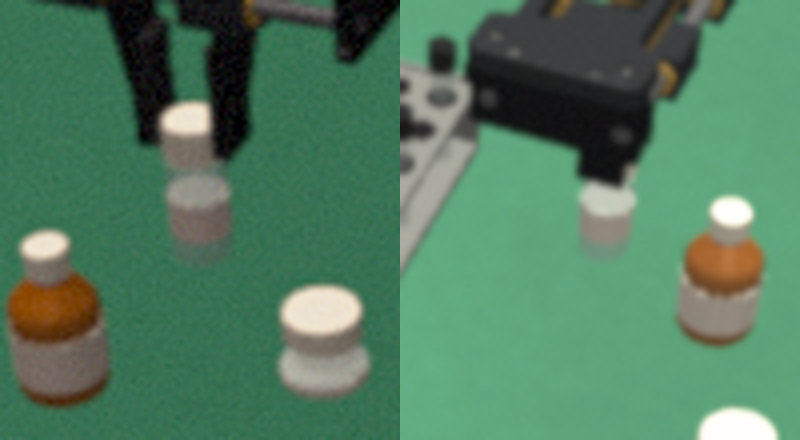

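The crops show the vial held upright by the cap, with the fingertips near the lower edge of the cap, higher than planned; I'll measure the cap top height.

```bash
python3 - <<'E'
from h import *
c=np.load('scene2.npz'); W=world(c)
for v in range(171,212,3): print(v,W[v,216:226:3,:].round(0).tolist())
c=np.load('side2.npz'); W=world(c)
print('side')
for v in range(166,190,3): print(v,W[v,366:376:4,:].round(0).tolist())
E
```

```text
171 [[519.0, -272.0, 192.0], [519.0, -267.0, 193.0], [520.0, -261.0, 194.0], [536.0, -249.0, 205.0]]
174 [[nan, nan, nan], [527.0, -263.0, 192.0], [526.0, -259.0, 192.0], [535.0, -250.0, 199.0]]
177 [[535.0, -265.0, 191.0], [536.0, -260.0, 192.0], [533.0, -256.0, 191.0], [537.0, -249.0, 194.0]]
180 [[536.0, -266.0, 186.0], [537.0, -260.0, 188.0], [538.0, -255.0, 189.0], [533.0, -251.0, 187.0]]
183 [[536.0, -266.0, 180.0], [539.0, -259.0, 183.0], [538.0, -255.0, 183.0], [532.0, -252.0, 180.0]]
186 [[538.0, -266.0, 176.0], [537.0, -261.0, 176.0], [535.0, -257.0, 175.0], [534.0, -252.0, 175.0]]
189 [[536.0, -267.0, 168.0], [538.0, -261.0, 171.0], [539.0, -255.0, 172.0], [536.0, -251.0, 171.0]]
192 [[534.0, -269.0, 161.0], [539.0, -261.0, 166.0], [538.0, -256.0, 166.0], [533.0, -253.0, 163.0]]
195 [[537.0, -268.0, 157.0], [539.0, -262.0, 159.0], [538.0, -257.0, 159.0], [535.0, -253.0, 159.0]]
198 [[536.0, -269.0, 151.0], [539.0, -262.0, 154.0], [538.0, -257.0, 154.0], [534.0, -254.0, 152.0]]
201 [[534.0, -270.0, 143.0], [538.0, -263.0, 147.0], [540.0, -257.0, 149.0], [536.0, -253.0, 147.
[... 224 characters left out ...]
 -1.0], [539.0, -265.0, 129.0], [536.0, -260.0, 128.0], [537.0, -255.0, 129.0]]
side
166 [[529.0, -241.0, 185.0], [521.0, -241.0, 188.0], [513.0, -239.0, 191.0]]
169 [[528.0, -241.0, 178.0], [520.0, -240.0, 182.0], [513.0, -242.0, 182.0]]
172 [[531.0, -252.0, 162.0], [522.0, -251.0, 166.0], [516.0, -254.0, 165.0]]
175 [[530.0, -253.0, 154.0], [522.0, -249.0, 160.0], [515.0, -254.0, 159.0]]
178 [[529.0, -249.0, 151.0], [521.0, -249.0, 153.0], [514.0, -252.0, 152.0]]
181 [[528.0, -250.0, 143.0], [520.0, -249.0, 146.0], [514.0, -254.0, 144.0]]
184 [[528.0, -250.0, 135.0], [520.0, -250.0, 138.0], [513.0, -253.0, 138.0]]
187 [[528.0, -252.0, 126.0], [520.0, -250.0, 130.0], [513.0, -257.0, 126.0]]
```

>>> play_rows --motion '[0,0,0.02,0,0,0,1,0.01,0.02,0.045,0,0,0,1,0.03,0.055,0.045,0,0,0,1,0.057,0.1,0.045,0,0,0,1,0.085,0.145,0.045,0,0,0,1,0.112,0.19,0.045,0,0,0,1,0.14,0.235,0.045,0,0,0,1,0.157,0.265,0.045,0,0,0,1,0.165,0.279,0.045,0,0,0,1,0.165,0.279,0.045,0,0,0,1]'

```text
t: 6.55
tcp_pos: [689.2, 18.5, 222.3]
eef_rot: [-0.101, -3.139, 0.0]
wrist_force: [0.3, -0.4, -0.5]
finger_gap: 23.3
gripper_force: 30.0
```

```bash
python3 - <<'E'
from h import *
s=r.get_state(); print(s['tcp_pos'],s['eef_rot'],s['finger_gap'])
c=shot('wrist','w3'); W=world(c,True)
m=(W[...,2]>77)&(W[...,2]<84)&(np.hypot(W[...,0]-669,W[...,1]-18.5)<23)
p=W[m]; v,u=np.nonzero(m); print(len(p),p.mean(0),(p.min(0)+p.max(0))/2,np.ptp(p,0),u.mean(),v.mean())
if len(p)>20: print(cv2.minEnclosingCircle(p[:,:2].astype(np.float32)))
E
```

```text
[689.2100822   18.46724103 222.32434137] [-1.00787988e-01 -3.13917905e+00  4.49587166e-04] 23.339655002013615
578 [671.67015831  18.79727737  80.07069124] [671.91293064  18.89189813  79.79195784] [36.46282462 36.49788771  5.09214424] 320.25086505190313 202.88754325259515
((671.6458740234375, 18.65826988220215), 18.71941375732422)
```

View pics/w3.png

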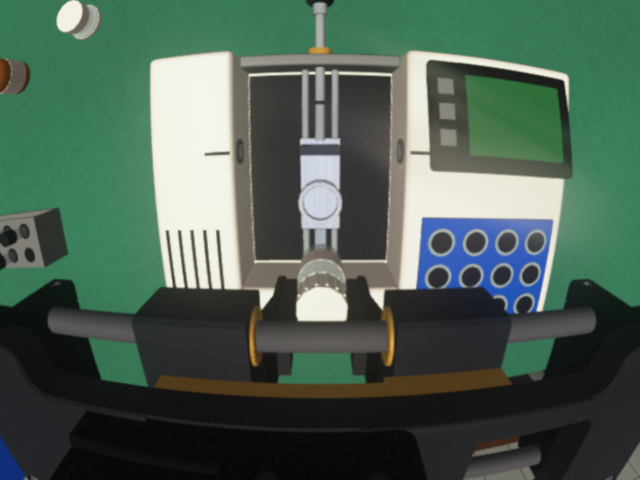

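```bash
python3 - <<'E'
from h import *
c=np.load('w3.npz'); W=world(c,True); R=cv2.Rodrigues(c['rvec'])[0]; print('cam',-R.T@c['tvec'].ravel())
for v in range(240,300,4): print(v,W[v,322].round(1),W[v,312].round(1),W[v,332].round(1))
c=np.load('side2.npz')
E
```

```text
cam [612.55619216  23.39049127 384.79597386]
240 [710.2  17.8  59.1] [713.8   8.1  45. ] [nan nan nan]
244 [679.2  19.6 171. ] [717.6   7.8  45.9] [715.5  26.8  56.3]
248 [679.1  19.6 179.2] [679.6  13.6 176.2] [680.7  25.4 175.2]
252 [678.8  19.6 187.2] [679.3  13.9 184.8] [680.8  25.2 182.5]
256 [678.4  19.6 195.3] [679.1  14.  192.1] [680.3  25.  190.8]
260 [678.6  19.6 201.2] [679.3  14.2 198.2] [680.5  24.8 196.7]
264 [679.1  19.5 205.8] [679.6  14.3 203.5] [681.   24.7 201.5]
268 [678.7  19.5 212.4] [679.2  14.5 210.4] [680.6  24.5 208.5]
272 [679.   19.5 217.2] [679.1  14.6 216. ] [680.2  24.3 214.8]
276 [679.4  19.5 221.2] [680.2  14.6 218.6] [681.   24.2 218.1]
280 [679.3  19.4 226.3] [679.8  14.7 224.5] [680.   24.1 225.4]
284 [679.3  19.4 231. ] [679.7  14.9 229.5] [680.   23.9 230.2]
288 [680.1  19.4 233.7] [679.6  15.  234.2] [680.6  23.8 233.3]
292 [682.2  19.2 233.4] [681.6  14.8 234.1] [682.2  23.7 234.1]
296 [683.9  19.1 234.1] [682.8  14.8 235.6] [684.2  23.6 234. ]
```

Wrist view: seat cup at (320,203), held vial at (322,270), upright. It has to go about 19.7 mm toward -x. I'll stop just above the rim for a check.

>>> play_rows --motion '[-0.008,0,0,0,0,0,1,-0.0197,0.0003,0,0,0,0,1,-0.0197,0.0003,-0.015,0,0,0,1,-0.0197,0.0003,-0.03,0,0,0,1,-0.0197,0.0003,-0.045,0,0,0,1,-0.0197,0.0003,-0.06,0,0,0,1,-0.0197,0.0003,-0.07,0,0,0,1,-0.0197,0.0003,-0.08,0,0,0,1,-0.0197,0.0003,-0.083,0,0,0,1,-0.0197,0.0003,-0.083,0,0,0,1]'

```text
t: 7.85
tcp_pos: [669.7, 18.5, 139.6]
eef_rot: [0.103, 3.14, -0.0]
wrist_force: [0.4, 0.3, 0.0]
finger_gap: 23.1
gripper_force: 30.0
```

```bash
python3 - <<'E'
from h import *
s=r.get_state(); print(s['tcp_pos'],s['eef_rot'],s['wrist_force'])
w=shot('wrist','w4'); a=shot('scene','s4'); b=shot('side','d4')
W=world(w,True)
v=W[(W[...,2]>92)&(W[...,2]<130)&(np.hypot(W[...,0]-670,W[...,1]-18.5)<16)]
q=W[(W[...,2]>76.5)&(W[...,2]<83.5)&(np.hypot(W[...,0]-671,W[...,1]-18.5)<22)]
from scipy.optimize import least_squares
# vial front half: fit circle r=12.5; seat: fit annulus outer front edge
f=least_squares(lambda k:np.hypot(v[:,0]-k[0],v[:,1]-k[1])-12.5,[670,18.5],loss='soft_l1'); print('vial',len(v),f.x,v[:,2].min())
o=q[(q[:,0]<668)]; print('rim',len(q),q.min(0),q.max(0),cv2.minEnclosingCircle(q[:,:2].astype(np.float32)))
C=[cv2.resize(w['img'][130:330,220:420],(400,400)),cv2.resize(b['img'][235:335,190:290],(400,400),interpolation=cv2.INTER_CUBIC)]
cv2.imwrite('pics/c4.png',np.hstack(C))
E
```

```text
[669.66983139  18.47050015 139.58041052] [ 1.02504293e-01  3.13980179e+00 -3.90150247e-05] [0.4091439  0.29092299 0.01464699]
vial 966 [671.62606431  18.11914983] 92.2012727370831
rim 685 [6.52634144e+02 9.67273298e-03 7.65837122e+01] [683.04471225  36.20708022  81.97256243] ((671.0050048828125, 18.38949203491211), 18.570213317871094)
```

View pics/c4.png

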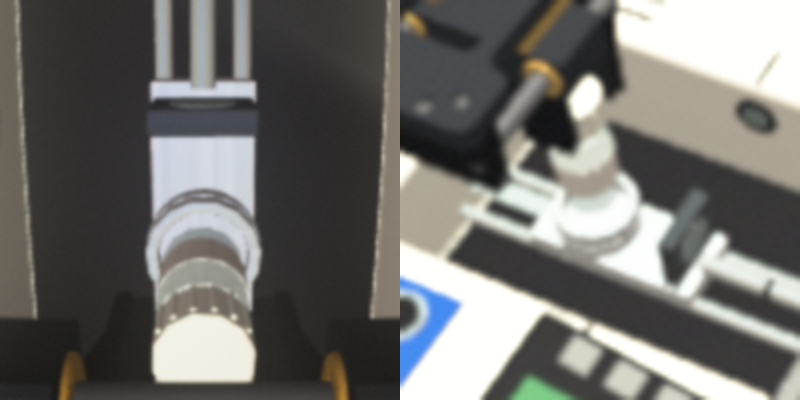

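Vial bottom hovers over the cup (left crop about (205,245)); about 0.5 mm off. Lower slowly.

>>> play_rows --motion '[-0.0005,0.0002,-0.002,0,0,0,1,-0.0005,0.0002,-0.004,0,0,0,1,-0.0005,0.0002,-0.006,0,0,0,1,-0.0005,0.0002,-0.008,0,0,0,1,-0.0005,0.0002,-0.0095,0,0,0,1,-0.0005,0.0002,-0.0105,0,0,0,1,-0.0005,0.0002,-0.0115,0,0,0,1,-0.0005,0.0002,-0.0125,0,0,0,1,-0.0005,0.0002,-0.0125,0,0,0,1,-0.0005,0.0002,-0.0125,0,0,0,1]'

```text
t: 9.25
tcp_pos: [669.1, 18.6, 127.1]
eef_rot: [0.103, 3.14, 0.0]
wrist_force: [-0.2, -0.2, 0.1]
finger_gap: 23.6
gripper_force: 30.0
```

>>> play_rows --motion '[0,0,-0.0004,0,0,0,1,0,0,-0.0008,0,0,0,1,0,0,-0.0012,0,0,0,1,0,0,-0.0012,0,0,0,1,0,0,-0.0012,0,0,0,1,0,0,-0.0012,0,0,0,1,0,0,-0.0012,0,0,0,1,0,0,-0.0012,0,0,0,1,0,0,-0.0012,0,0,0,1,0,0,-0.0012,0,0,0,1]'

```text
t: 10.5
tcp_pos: [669.1, 18.6, 125.8]
eef_rot: [0.103, 3.14, -0.0]
wrist_force: [-0.5, 0.4, 0.0]
finger_gap: 23.3
gripper_force: 30.0
```

>>> play_rows --motion '[0,0,-0.0004,0,0,0,1,0,0,-0.0008,0,0,0,1,0,0,-0.001,0,0,0,1,0,0,-0.001,0,0,0,1,0,0,-0.001,0,0,0,1,0,0,-0.001,0,0,0,1,0,0,-0.001,0,0,0,1,0,0,-0.001,0,0,0,1,0,0,-0.001,0,0,0,1,0,0,-0.001,0,0,0,1]'

```text
t: 11.75
tcp_pos: [669.4, 18.6, 125.3]
eef_rot: [0.103, 3.139, -0.0]
wrist_force: [0.4, 0.2, 4.8]
finger_gap: 23.2
gripper_force: 30.0
```

>>> play_rows --motion '[0,0,-0.0004,0,0,0,1,0,0,-0.0008,0,0,0,1,0,0,-0.001,0,0,0,1,0,0,-0.001,0,0,0,1,0,0,-0.001,0,0,0,1,0,0,-0.001,0,0,0,1,0,0,-0.001,0,0,0,1,0,0,-0.001,0,0,0,1,0,0,-0.001,0,0,0,1,0,0,-0.001,0,0,0,1]'

```text
t: 13.0
tcp_pos: [669.8, 18.5, 125.3]
eef_rot: [0.103, 3.138, -0.0]
wrist_force: [-2.0, -0.4, 9.2]
finger_gap: 23.4
gripper_force: 30.0
```

>>> play_rows --motion '[0,0,0.0008,0,0,0,1,0,0,0.0015,0,0,0,1,0,0,0.0015,0,0,0,1,0,0,0.0015,0,0,0,0.3,0,0,0.0015,0,0,0,0,0,0,0.0015,0,0,0,0,0,0,0.0015,0,0,0,0,0,0,0.0015,0,0,0,0,0,0,0.0015,0,0,0,0,0,0,0.0015,0,0,0,0]'

```text
t: 14.25
tcp_pos: [669.1, 18.6, 125.4]
eef_rot: [0.103, 3.14, -0.0]
wrist_force: [0.2, -0.1, -0.4]
finger_gap: 43.6
gripper_force: 0.0
```

>>> play_rows --motion '[0,0,0.005,0,0,0,0,0,0,0.015,0,0,0,0,0,0,0.03,0,0,0,0,0,0,0.05,0,0,0,0,0,0,0.075,0,0,0,0,0,0,0.095,0,0,0,0,0,0,0.1,0,0,0,0,0,0,0.1,0,0,0,0,0,0,0.1,0,0,0,0,0,0,0.1,0,0,0,0]'

```text
t: 15.5
tcp_pos: [668.5, 18.7, 224.1]
eef_rot: [-0.103, -3.138, -0.0]
wrist_force: [-0.9, -0.7, -0.1]
finger_gap: 43.4
gripper_force: 0.0
```

```bash
python3 - <<'E'
from h import *
s=r.get_state(); print(s['tcp_pos'],s['wrist_force'],s['finger_gap'])
w=shot('wrist','w5'); a=shot('scene','s5'); b=shot('side','d5')
for n,c,f in (('w',w,1),('s',a,0),('d',b,0)):
    W=world(c,bool(f))
    k=(np.hypot(W[...,0]-670,W[...,1]-18.5)<20)
    q=W[k&(W[...,2]>131)&(W[...,2]<142)]; print(n,'cap',len(q),(q.min(0)+q.max(0))/2 if len(q) else '',q[:,2].max() if len(q) else '')
    q=W[(np.hypot(W[...,0]-485,W[...,1]-31)<25)&(W[...,2]>50)&(W[...,2]<85)]
    if len(q): print(n,'knob',len(q),q.min(0),q.max(0))
    q=W[(np.hypot(W[...,0]-670,W[...,1]-18.5)<22)&(W[...,2]>76.5)&(W[...,2]<83.5)]
    if len(q): print(n,'rim',cv2.minEnclosingCircle(q[:,:2].astype(np.float32)))
C=[cv2.resize(a['img'][240:360,330:430],(333,400),interpolation=cv2.INTER_CUBIC),cv2.resize(b['img'][240:360,190:360],(467,330),interpolation=cv2.INTER_CUBIC)]
C[1]=np.vstack([C[1],np.zeros((70,467,3),np.uint8)])
cv2.imwrite('pics/c5.png',np.hstack(C))
E
```

```text
[668.4867895   18.66438234 224.05375641] [-0.90489636 -0.74422315 -0.11478118] 43.42284887448915
w cap 952 [670.14714361  17.98087589 135.09506665] 139.12862439076665
w knob 901 [475.26213044  17.96177639  62.591967  ] [509.8081714   42.08291905  79.76765126]
w rim ((671.0867919921875, 18.662574768066406), 18.487499237060547)
s cap 224 [669.54905833  18.74886627 135.40179848] 139.7215710772524
s knob 200 [475.11584033  18.35199784  60.278853  ] [509.88502503  42.20205775  79.81035749]
s rim ((671.615234375, 18.895910263061523), 18.539140701293945)
d cap 163 [667.31974104  19.60980244 135.00622975] 138.94525368083967
d knob 281 [471.77717563  19.50967816  56.7816018 ] [509.59362813  42.65233038  78.70590452]
d rim ((668.4302978515625, 18.637723922729492), 18.959196090698242)
```

View pics/c5.png

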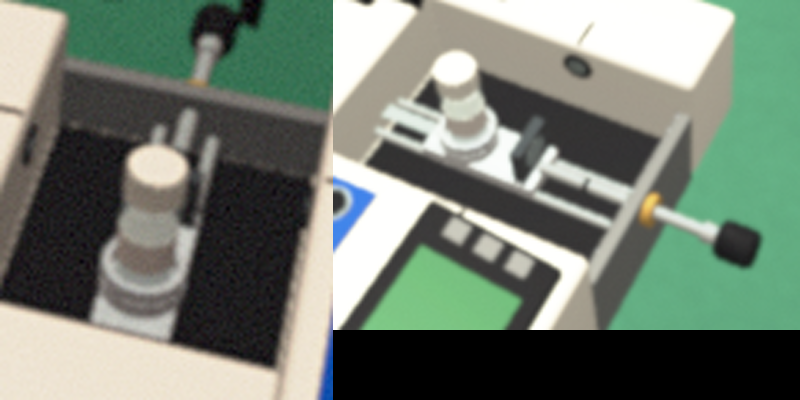

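The vial stands upright in the cup (left crop (150,230)); the cap top is at ~138. Now the knob at about (485.5,30.5).

>>> play_rows --motion '[-0.01,0.001,0,0,0,0,-0.5,-0.035,0.002,0,0,0,0,-0.5,-0.07,0.004,0,0,0,0,-0.5,-0.11,0.007,0,0,0,0,-0.5,-0.15,0.01,0,0,0,0,-0.5,-0.175,0.012,0,0,0,0,-0.5,-0.1835,0.012,-0.02,0,0,0,-0.5,-0.1835,0.012,-0.06,0,0,0,-0.5,-0.1835,0.012,-0.09,0,0,0,-0.5,-0.1835,0.012,-0.09,0,0,0,-0.5]'

```text
t: 16.9
tcp_pos: [482.9, 30.9, 133.0]
eef_rot: [-0.102, -3.135, -0.001]
wrist_force: [-0.2, -0.4, 0.4]
finger_gap: 65.3
gripper_force: 0.0
```

```bash
python3 - <<'E'
from h import *
s=r.get_state(); print(s['tcp_pos'],s['finger_gap'])
w=shot('wrist','w6'); W=world(w,True)
m=(np.hypot(W[...,0]-487,W[...,1]-31)<22)&(W[...,2]>55)&(W[...,2]<85); q=W[m]
print(len(q),q.min(0),q.max(0)); t=q[q[:,2]>74]; print((t.min(0)+t.max(0))/2,np.ptp(t,0))
h=q[abs(q[:,2]-68)<6]; print((h.min(0)+h.max(0))/2,np.ptp(h,0))
E
```

```text
[482.92374366  30.9045061  133.03825101] 65.2801367376479
1660 [473.76719487  17.51652341  57.62415972] [508.97969008  42.08016125  80.09908328]
[486.84524748  29.6146244   77.05475919] [24.33859899 19.75166634  6.08864819]
[491.37344247  29.79834233  68.04721492] [35.21249522 24.56363784 11.88348979]
```

View pics/w6.png

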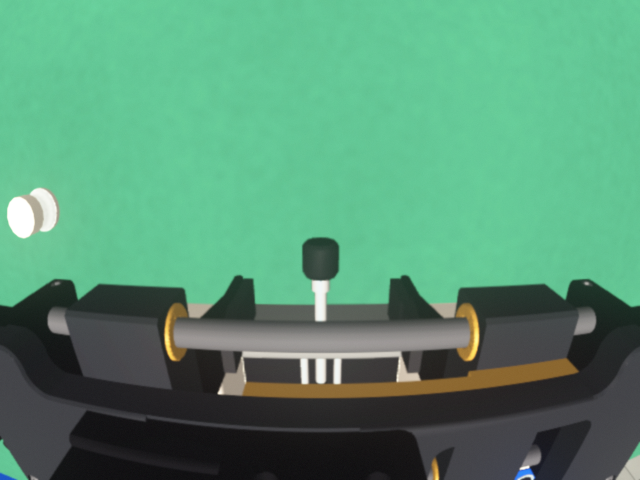

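The knob is at (320,258), centred between the fingers. Lower and pinch.

>>> play_rows --motion '[0.0005,-0.0005,-0.015,0,0,0,-0.5,0.0005,-0.0005,-0.03,0,0,0,-0.5,0.0005,-0.0005,-0.045,0,0,0,-0.5,0.0005,-0.0005,-0.06,0,0,0,-0.5,0.0005,-0.0005,-0.075,0,0,0,-0.5,0.0005,-0.0005,-0.085,0,0,0,-0.5,0.0005,-0.0005,-0.088,0,0,0,-0.5,0.0005,-0.0005,-0.088,0,0,0,-0.5,0.0005,-0.0005,-0.088,0,0,0,-0.5,0.0005,-0.0005,-0.088,0,0,0,-0.5]'

```text
t: 18.2
tcp_pos: [486.5, 30.1, 47.9]
eef_rot: [0.103, 3.139, -0.0]
wrist_force: [0.2, 0.2, -0.3]
finger_gap: 65.2
gripper_force: 0.0
```

>>> play_rows --motion '[0,0,0,0,0,0,1,0,0,0,0,0,0,1,0,0,0,0,0,0,1,0,0,0,0,0,0,1,0,0,0,0,0,0,1,0,0,0,0,0,0,1,0,0,0,0,0,0,1,0,0,0,0,0,0,1,0,0,0,0,0,0,1,0,0,0,0,0,0,1]'

```text
t: 19.45
tcp_pos: [486.0, 30.0, 47.3]
eef_rot: [-0.103, -3.14, 0.0]
wrist_force: [-0.0, -2.0, -0.8]
finger_gap: 22.9
gripper_force: 30.0
```

>>> play_rows --motion '[-0.001,0.0001,0,0,0,0,1,-0.003,0.0002,0,0,0,0,1,-0.006,0.0004,0,0,0,0,1,-0.009,0.0006,0,0,0,0,1,-0.012,0.0008,0,0,0,0,1,-0.015,0.001,0,0,0,0,1,-0.018,0.0012,0,0,0,0,1,-0.021,0.0014,0,0,0,0,1,-0.023,0.0015,0,0,0,0,1,-0.024,0.0016,0,0,0,0,1]'

```text
t: 20.7
tcp_pos: [463.2, 31.5, 47.4]
eef_rot: [0.103, 3.137, -0.001]
wrist_force: [5.8, -2.7, -6.1]
finger_gap: 23.1
gripper_force: 30.0
```

>>> play_rows --motion '[-0.001,0.0001,0,0,0,0,1,-0.003,0.0002,0,0,0,0,1,-0.006,0.0004,0,0,0,0,1,-0.009,0.0006,0,0,0,0,1,-0.012,0.0008,0,0,0,0,1,-0.015,0.001,0,0,0,0,1,-0.018,0.0012,0,0,0,0,1,-0.02,0.0013,0,0,0,0,1,-0.021,0.0014,0,0,0,0,1,-0.021,0.0014,0,0,0,0,1]'

```text
t: 21.95
tcp_pos: [442.3, 32.8, 47.5]
eef_rot: [0.103, 3.137, -0.001]
wrist_force: [6.3, -3.6, -7.0]
finger_gap: 22.7
gripper_force: 30.0
```

```bash
python3 - <<'E'
from h import *
s=r.get_state(); print(s['tcp_pos'],s['wrist_force'],s['finger_gap'],s['gripper_force'])
a=shot('scene','s7'); b=shot('side','d7')
for n,c in (('s',a),('d',b)):
    W=world(c)
    q=W[(np.hypot(W[...,0]-625,W[...,1]-21.5)<22)&(W[...,2]>131)&(W[...,2]<142)]; print(n,'cap',len(q),(q.min(0)+q.max(0))/2 if len(q) else '',q[:,2].max() if len(q) else '')
C=[cv2.resize(a['img'][220:340,330:430],(333,400),interpolation=cv2.INTER_CUBIC),cv2.resize(b['img'][240:360,230:346],(387,400),interpolation=cv2.INTER_CUBIC)]
cv2.imwrite('pics/c7.png',np.hstack(C))
E
```

```text
[442.32368646  32.79294786  47.46162595] [ 6.2813275  -3.63672435 -7.02638903] 22.7256756334898 29.98739941104077
s cap 197 [626.06195614  21.1795609  135.28439126] 139.38841947935683
d cap 167 [624.3342931   21.50370889 135.1362008 ] 138.9450746882495
```

View pics/c7.png

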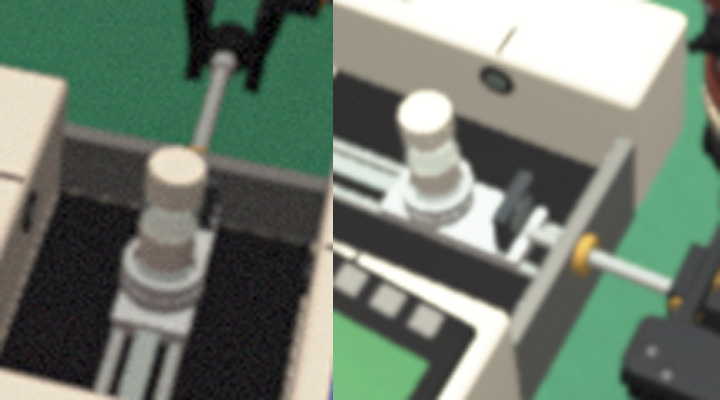

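Vial still upright, slide out by about 43.5 mm; the last 1.3 mm.

>>> play_rows --motion '[-0.0006,0,0,0,0,0,1,-0.0013,0.0001,0,0,0,0,1,-0.0013,0.0001,0,0,0,0,1,-0.0013,0.0001,0,0,0,0,1,-0.0013,0.0001,0,0,0,0,1,-0.0013,0.0001,0,0,0,0,1,-0.0013,0.0001,0,0,0,0,1,-0.0013,0.0001,0,0,0,0,1,-0.0013,0.0001,0,0,0,0,1,-0.0013,0.0001,0,0,0,0,1]'

```text
t: 23.3
tcp_pos: [441.1, 32.9, 47.5]
eef_rot: [0.103, 3.137, -0.001]
wrist_force: [6.9, -3.3, -6.4]
finger_gap: 22.8
gripper_force: 30.0
```

```bash
python3 - <<'E'
from h import *
s=r.get_state(); print(s['tcp_pos'],s['wrist_force'],s['finger_gap'],s['gripper_force'])
a=shot('scene','s8'); b=shot('side','d8')
for n,c in (('s',a),('d',b)):
    W=world(c); k=np.hypot(W[...,0]-625,W[...,1]-21.5)<22
    q=W[k&(W[...,2]>131)&(W[...,2]<142)]; print(n,'cap',(q.min(0)+q.max(0))/2)
    q=W[k&(W[...,2]>76.5)&(W[...,2]<83.5)]; print(n,'rim',cv2.minEnclosingCircle(q[:,:2].astype(np.float32)))
cv2.imwrite('pics/c8.png',np.hstack([cv2.resize(a['img'][230:290,375:425],(333,400),interpolation=cv2.INTER_CUBIC),cv2.resize(b['img'][290:350,290:350],(400,400),interpolation=cv2.INTER_CUBIC)]))
E
```

```text
[441.09710403  32.85148892  47.46110433] [ 6.87804067 -3.32968873 -6.44073996] 22.820241679381073 29.987160749669783
s cap [625.86281878  21.25702697 135.62612216]
s rim ((627.0899047851562, 22.662860870361328), 19.25370216369629)
d cap [622.5396219   21.64554071 134.90942524]
d rim ((623.3128662109375, 21.389713287353516), 18.591337203979492)
```

View pics/c8.png

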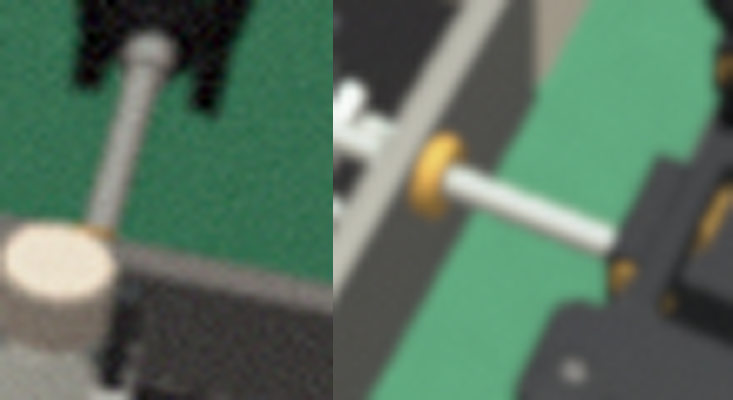

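The ring hasn't come out past the bush, and measured travel is about 44.7 mm with a 6.9 N pull, so the slide is at the mark.

```bash
python3 -c "
from rig import ticket
print(ticket.close_job())"
```

```text
the job is handed in; nothing more can be done
None
```

The vial stands upright in the seat and the gripper is holding the knob with the slide pulled out about 44.7 mm (the mark is at 45 mm); the job is handed in, but no verdict came back.

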